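# Return the measured parts to their batch trays

### The job

The four turned parts stacked on the bench have been measured: a bush on a hexagon nut on a gear on a flange. Take the stack apart from the top down and set each part, the same way up as it stands now, flat in the middle of the empty half of the blue tray that holds parts of its own kind. Set them down, do not drop them or let one tip over, and leave the micrometer lying where it is.

Things in the scene. Friction and masses are not known exactly. Their poses are not given: they have to be found in the camera images.
- bush: collared bush, top of the stack, 28 mm high, about 0.07 kg: collar 34 mm across and 6 mm thick below, sleeve 22 mm across and 22 mm high above it, 15 mm bore. Plain steel. Origin: centre of the underside; z is its axis, up. Grip it by the sleeve.
- nut: hexagon nut under the bush, 41 mm across flats, 47 mm across corners, 22 mm high, 24 mm hole, about 0.18 kg. Plain steel. Origin: centre of the underside; z is its axis, up. Two opposite flats face along its own +x and -x, the others follow every 60 degrees.
- gear: spur gear under the nut, about 0.24 kg, 26 mm high: toothed wheel 56 mm across and 14 mm thick below, smooth hub 34 mm across and 12 mm high above it, 17 mm bore. Plain steel. Origin: centre of the underside; z is its axis, up. Grip it by the hub.
- flange: round flange at the foot of the stack, standing on the bench, about 0.38 kg, 26 mm high: disc 68 mm across and 12 mm thick with six small bolt holes below, hub 40 mm across and 14 mm high above it, 25 mm bore. Plain steel. Origin: centre of the underside; z is its axis, up. Grip it by the hub.
- tray_bush: blue sheet-steel tray with low rim, 190 x 106 mm, all four trays alike, rim 10 mm high (top of the rolled bead 12 mm), walls 3 mm, floor 3 mm thick; it does not move. Origin: centre of the underside. Its own x axis runs along its length; the empty half is the -x end (towards the robot), the middle of that half at x = -42 mm, y = 0, floor at z = 3 mm. In the +x half lie three bushes like the one in the stack, 28 mm high.
- tray_nut: blue sheet-steel tray with low rim, 190 x 106 mm, all four trays alike, rim 10 mm high (top of the rolled bead 12 mm), walls 3 mm, floor 3 mm thick; it does not move. Origin: centre of the underside. Its own x axis runs along its length; the empty half is the -x end (towards the robot), the middle of that half at x = -42 mm, y = 0, floor at z = 3 mm. In the +x half lie two nuts like the one in the stack, 22 mm high.
- tray_gear: blue sheet-steel tray with low rim, 190 x 106 mm, all four trays alike, rim 10 mm high (top of the rolled bead 12 mm), walls 3 mm, floor 3 mm thick; it does not move. Origin: centre of the underside. Its own x axis runs along its length; the empty half is the -x end (towards the robot), the middle of that half at x = -42 mm, y = 0, floor at z = 3 mm. In the +x half lies one gear like the one in the stack, 26 mm high.
- tray_flange: blue sheet-steel tray with low rim, 190 x 106 mm, all four trays alike, rim 10 mm high (top of the rolled bead 12 mm), walls 3 mm, floor 3 mm thick; it does not move. Origin: centre of the underside. Its own x axis runs along its length; the empty half is the -x end (towards the robot), the middle of that half at x = -42 mm, y = 0, floor at z = 3 mm. In the +x half lies one flange like the one in the stack, 26 mm high.
- micrometer: outside micrometer lying on the bench, to be left alone: green C-shaped frame with a grey thimble, about 55 mm wide and 125 mm long, 18 mm high, 0.25 kg. Origin: on the bench near the middle of its frame; its own y axis points along the thimble, whose ratchet ends 78 mm from the origin.
There are look-alikes about, which are no part of the job. What is shaped like the bush but orange or yellow is not meant. Leave any yellow look-alike of the nut alone.

How it is judged:
By the outcome, as a careful person would: the job done as asked, in the order asked, and still so for the second after the job is handed in, with the robot touching nothing.
It also fails if it takes over 112 s, if anything falls off the work surface, if the arm or the gripper's body presses on something with over 40 N, if the wrist force passes 120 N, or if a joint passes its speed limit or range.

### The arm

A 6-joint arm with a two-finger parallel gripper is mounted at the origin on the work surface. World frame = base frame: x ahead of the robot, y to its left, z up, the work surface at z = 0. Lengths are in m, angles in rad, forces in N, time in s.
With the tool pointing down it reaches from about 0.275 to 0.975 m from the base axis. Payload 8.4 kg.
Tool frame: the origin (TCP) lies at the very end of the fingers, on their centre line; the grasp point (between the pads) lies 19 mm behind it; z points along the fingers, y is the line along which they close (so a half turn about z gives the same grasp; the last joint's range is limited). The gripper opens to 92 mm and grips with 3 to 60 N. Pads are 20 mm wide; open, the fingers measure 128 mm over their backs; the gripper's body (75 mm by 189 mm) begins 69 mm behind the grasp point.
Start: joints at [1.174, 0.353, 1.633, -0, 1.155, -0.002], TCP at [0.24, 0.577, 0.215] pointing down, gripper open.
Joint ranges: [-2.63, 2.63], [-0.92, 2.1], [0.06, 2.66], [-1.3, 4.44], [0, 2.69], [-3.02, 3.02]. Speed limits (rad/s): [2.22, 2.22, 2.79, 3.14, 3.14, 3.14].

### API

Orientations are given as a unit quaternion [x, y, z, w].
In Python, from workcell import bot, jaws, get_obs, optics gives the robot as it stands. Calls block until the motion is done:
- bot.reach(position, orientation): joint-space move of the TCP to a pose.
- bot.line_to(position, rotation=None, vel=0.15, max_force=None): straight line of the TCP; rotation=None keeps the orientation; vel is the mean speed in m/s. With max_force (N) it stops when the force on the tool has changed by that much, and returns True; else False.
- bot.goto_joints(angles): joint-space move.
- jaws.move_gripper(opening, newtons=None): finger opening in m; newtons is the grip in N (None keeps the last); returns when the fingers have stopped.
- bot.sleep(seconds).
- bot.ik(position, orientation): joint angles nearest the present ones, or None.
- get_obs(): the state.
- optics.read_camera(name): name is "scene" or "top"; returns a dict with "image" (384x512x3 uint8, red, green, blue), "z_map" (384x512 float32, m along the optical axis (not along the pixel's ray), 0 where there is no reading), "fx", "fy", "cx", "cy" (pixels), "D" ([k1, k2, p1, p2, k3] as OpenCV has them; the pictures are not rectified), "xyz" and "orientation" of the camera in the world. Camera axes: x right, y down, z forward; pixel columns grow to the right and rows downward; lengths in m; the calibration is good to about 2 mm. A picture is of the moment at which its call begins.
A pose or a line that the arm cannot do raises bot.IKError and nothing moves.
- bot.hand_in(): hands the job in; it is judged then, once.
Trained networks look in a picture, given as the dict that the camera call returned (one of the last four; its "shot" number tells which), for a name from the list of things; names that differ only in an ending like _2 or _b are one class to them, and where a whole thing is asked for, a point or a joint stands for the part that bears it (a point fixed in the world has none). Each returns a list of dicts, best first, with "confidence" (0 to 1); they miss things now and then, are a little off and sometimes report something else, mostly with a low value. They report only what shows in the picture. A call takes as long as a camera call. They do not tell look-alikes from the thing itself.
- optics.boxes_of(label, picture): "rect" ([left, top, width, height] in pixels, round what is visible of it).
- optics.tip_of(label, picture): "pixel" ([column, row] in pixels: a listed point, or the origin of a listed thing).
The state is a dict: "time_s": time; "qpos": joint angles; "qvel": joint speeds; "tau": joint torques, N m; "tcp_pos": TCP position; "tcp_rot": TCP orientation; "contact_force": force on the tool from outside, world axes, zero at the start; "ft_torque": the same for the moment, N m; "opening": finger opening in m; "finger_force": force on a finger pad.
Only numpy, scipy, OpenCV 4.12 (cv2) and the standard library are available. Lean on these libraries where they do the work, as an engineer would, in place of code of your own. Each camera call takes 0.05 s, during which the arm holds its last target. There are 200 camera calls.

## Working session

There is one attempt and no reset: what is moved stays moved. The work goes in short steps, each a Python script; the robot and the scene stay as the last script left them, time stands still between calls to the robot, and variables do not carry over. Pictures are saved under pics/ and viewed, at most 14 in all, crops included, and the job is handed in when it is done.

```bash
mkdir -p pics; ls
cat > h.py <<'E'
import numpy as np, cv2
from scipy.spatial.transform import Rotation as R
from workcell import bot, jaws, get_obs, optics
def cam(n):
    p=optics.read_camera(n); return p
def K(p): return np.array([[p["fx"],0,p["cx"]],[0,p["fy"],p["cy"]],[0,0,1.]])
def ray(p,px):
    u=cv2.undistortPoints(np.array(px,float).reshape(-1,1,2),K(p),np.array(p["D"],float)).reshape(-1,2)
    d=np.c_[u,np.ones(len(u))]
    return np.array(p["xyz"]),R.from_quat(p["orientation"]).apply(d)
def cloud(p):
    h,w=p["z_map"].shape
    g=np.stack(np.meshgrid(np.arange(w),np.arange(h)),-1).reshape(-1,2)
    o,d=ray(p,g); return (o+d*p["z_map"].reshape(-1,1)).reshape(h,w,3)
def at_z(p,px,z):
    o,d=ray(p,px); return o+d*((z-o[2])/d[:,2])[:,None]
def save(p,n,s=1.5): cv2.imwrite("pics/"+n,cv2.resize(p["image"][:,:,::-1],None,fx=s,fy=s))
E
python3 - <<'E'
from h import *
np.set_printoptions(precision=3,suppress=True)
L=["bush","nut","gear","flange","tray_bush","tray_nut","tray_gear","tray_flange","micrometer"]
for n in ["scene","top"]:
    p=cam(n); save(p,n+"0.png"); print(n,p["xyz"],R.from_quat(p["orientation"]).as_matrix()[:,2],p["fx"])
    C=cloud(p)
    np.save(n+"_c.npy",C)
    for l in L:
        for b in optics.tip_of(l,p):
            u,v=map(int,b["pixel"]); 
            if b["confidence"]>.2: print(l,np.round(b["pixel"]),round(b["confidence"],2),C[v,u])
print(get_obs())
E
```

```text
pics
scene [ 0.905 -0.326  0.658] [-0.495  0.439 -0.75 ] 350.06446920613973
bush [178. 244.] 0.74 [ 0.465 -0.175  0.008]
bush [214. 204.] 0.71 [ 0.485 -0.08   0.085]
bush [203. 192.] 0.63 [ 0.388 -0.05   0.025]
nut [215. 209.] 0.75 [ 0.492 -0.084  0.077]
gear [213. 220.] 0.78 [ 0.488 -0.091  0.046]
flange [312. 154.] 0.67 [0.475 0.254 0.012]
flange [215. 226.] 0.64 [ 0.494 -0.093  0.027]
tray_bush [322. 226.] 0.86 [0.647 0.092 0.006]
tray_nut [193. 353.] 0.56 [ 0.67  -0.283  0.004]
tray_gear [375. 186.] 0.64 [0.653 0.287 0.004]
tray_flange [262. 291.] 0.86 [ 0.67  -0.114  0.004]
micrometer [314. 153.] 0.86 [0.464 0.272 0.001]
top [0.422 0.018 0.98 ] [ 0.108 -0.039 -0.993] 434.2919368118025
bush [282. 217.] 0.66 [ 0.473 -0.072  0.104]
bush [265. 261.] 0.54 [ 0.378 -0.046 -0.002]
bush [322. 225.] 0.43 [ 0.461 -0.174  0.   ]
bush [298. 135.] 0.34 [ 0.669 -0.117  0.005]
bush [284. 215.] 0.23 [ 0.482 -0.084  0.034]
nut [316. 262.] 0.84 [ 0.377 -0.158 -0.   ]
nut [286. 214.] 0.57 [ 0.481 -0.086  0.051]
gear [124. 132.] 0.66 [0.664 0.282 0.003]
gear [280. 216.] 0.45 [ 0.476 -0.068  0.08 ]
flange [280. 219.] 0.55 [ 0.47  -0.07   0.084]
tray_bush [205. 139.] 0.97 [0.653 0.096 0.003]
tray_nut [282. 218.] 0.73 [ 0.469 -0.07   0.101]
tray_nut [370. 135.] 0.58 [ 0.674 -0.285  0.004]
tray_gear [121. 128.] 0.96 [0.671 0.287 0.002]
tray_flange [299. 137.] 0.55 [ 0.665 -0.12   0.001]
{'time_s': 1.0, 'qpos': array([ 1.174,  0.353,  1.633,  0.   ,  1.155, -0.002]), 'qvel': array([ 0.   ,  0.   , -0.001,  0.001, -0.001, -0.001]), 'tau': array([ -0.   , -59.376, -33.458,   0.07 ,   0.015,   0.   ]), 'tcp_pos': array([0.24 , 0.577, 0.215]), 'tcp_rot': array([ 0.196,  0.981,  0.   , -0.   ]), 'contact_force': array([-0.114,  0.011,  0.033]), 'ft_torque': array([-0.033, -0.015, -0.041]), 'finger_force': 0.0, 'opening': 0.09202291778157394}
```

View pics/scene0.png

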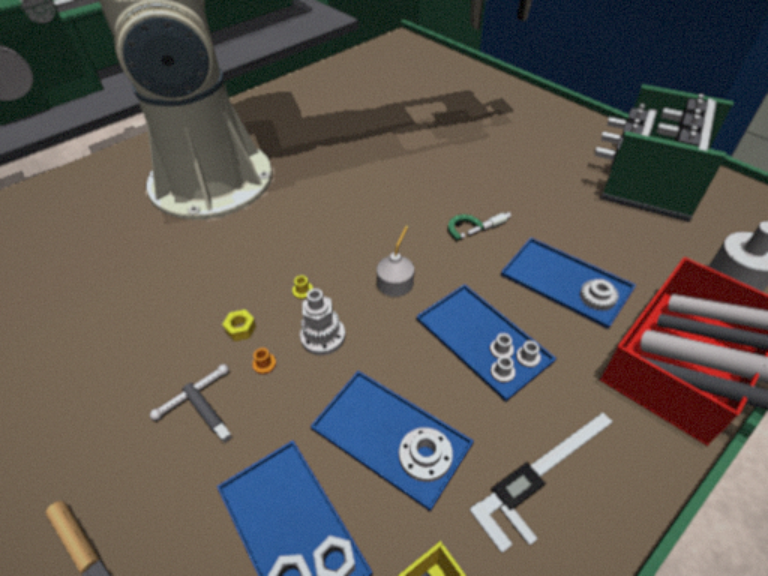

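View pics/top0.png

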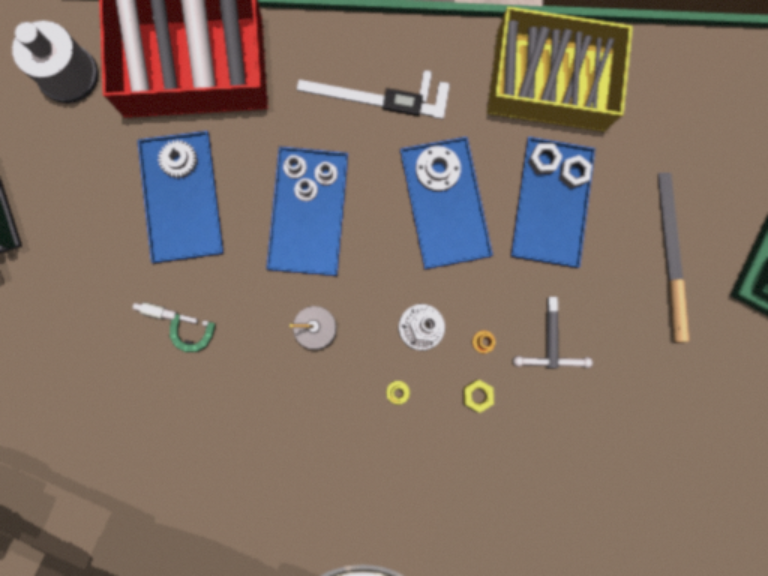

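Scene: the stack stands at (213,215) in the scene picture and (284,217) in the top picture. Look-alikes in the scene picture are a yellow bush at (201,191), an orange bush at (175,240) and a yellow nut at (159,216); bushes like ours also stand in a tray at (345,237). The target is the plain steel stack. In the top picture the trays run gear, bush, flange, nut from left to right.

```bash
cat > m.py <<'E'
from h import *
np.set_printoptions(precision=4,suppress=True)
ps={n:cam(n) for n in["scene","top"]}
a=cv2.resize(ps["scene"]["image"][180:245,180:250],None,fx=5.5,fy=5.5,interpolation=cv2.INTER_CUBIC)
b=cv2.resize(ps["top"]["image"][190:245,250:315],None,fx=6,fy=6,interpolation=cv2.INTER_CUBIC)
h=max(a.shape[0],b.shape[0]); pad=lambda i:cv2.copyMakeBorder(i,0,h-i.shape[0],0,0,0)
cv2.imwrite("pics/crop1.png",np.hstack([pad(a),pad(b)])[:,:,::-1])
# trays: outer rectangle of blue, seen from the top
for n,p in ps.items():
    hsv=cv2.cvtColor(p["image"],cv2.COLOR_RGB2HSV)
    m=cv2.inRange(hsv,(100,110,50),(125,255,255))
    if n=="scene": m[:150]=0
    cs=[c for c in cv2.findContours(m,cv2.RETR_EXTERNAL,cv2.CHAIN_APPROX_NONE)[0] if cv2.contourArea(c)>1200]
    for c in cs:
        w=at_z(p,c.reshape(-1,2),0.010)[:,:2]
        (x,y),(s,t),_=r=cv2.minAreaRect((w*1000).astype(np.float32))
        bx=cv2.boxPoints(r); e=[bx[1]-bx[0],bx[2]-bx[1]]; e=max(e,key=np.linalg.norm); e=e*np.sign(e[0])
        yaw=np.arctan2(e[1],e[0]); print(n,"tray",x,y,"size",s,t,"yaw",np.degrees(yaw),"goal",np.array([x,y])-42*np.array([np.cos(yaw),np.sin(yaw)]))
# heights of stack by depth
C=cloud(ps["top"]); q=C[195:240,260:310].reshape(-1,3); g=q[:,2]
print(np.histogram(g,np.arange(-.005,.12,.005))[0])
for lo,hi in[(.095,.11),(.068,.082),(.045,.058)]:
    k=q[(g>lo)&(g<hi)]; print(lo,len(k),np.median(k,0) if len(k) else'')
for n in["tray_gear","tray_bush"]: pass
E
python3 m.py
```

```text
scene tray 672.0694580078125 -281.22265625 size 105.60214233398438 190.72787475585938 yaw -7.9708185 goal [ 630.4752 -275.3986]
scene tray 666.4599609375 -115.6878890991211 size 190.04107666015625 107.41048431396484 yaw 12.3168125 goal [ 625.4267 -124.6472]
scene tray 647.084716796875 94.00439453125 size 107.78482055664062 190.23960876464844 yaw -3.40902 goal [605.159   96.5019]
scene tray 663.0738525390625 285.817138671875 size 188.78411865234375 109.59309387207031 yaw 10.050161 goal [621.7183 278.4877]
top tray 646.7640380859375 96.28898620605469 size 103.6446762084961 188.52447509765625 yaw -3.7116241 goal [604.8521  99.0078]
top tray 671.300537109375 -279.2545166015625 size 104.69549560546875 188.58517456054688 yaw -8.154944 goal [ 629.7252 -273.2968]
top tray 665.9888305664062 -113.43164825439453 size 189.0157470703125 104.87731170654297 yaw 12.310517 goal [ 624.9546 -122.3865]
top tray 663.0864868164062 287.7683410644531 size 189.94020080566406 105.28323364257812 yaw 9.462119 goal [621.6579 280.8637]
[761 762  34 202   9   0  11  11  66  53   4  12   3   4   5  82  94  61
   5   5   9  47   0   0]
0.095 56 [ 0.4736 -0.0793  0.1018]
0.068 223 [ 0.4721 -0.0746  0.0762]
0.045 18 [ 0.4785 -0.0847  0.0528]
```

View pics/crop1.png

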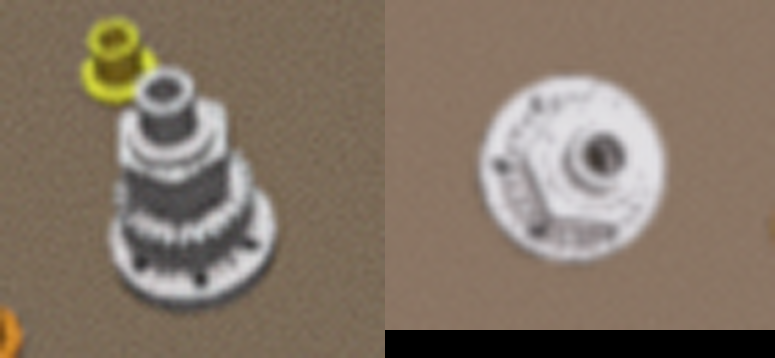

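The crop confirms the plain steel bush on top. Its bore is at scene (209.6,196.7) and top (286.3,215.8), with the yellow bush separate behind it. The depth levels of 102 and 76 mm match the stack heights. The tray goals agree between views to about 2 mm, so I'll average them.

```bash
cat >> h.py <<'E'
def tri(p,a,q,b):
    o1,d1=ray(p,a);o2,d2=ray(q,b);d1=d1[0];d2=d2[0]
    s=np.linalg.lstsq(np.c_[d1,-d2],o2-o1,rcond=None)[0]
    x,y=o1+s[0]*d1,o2+s[1]*d2; return (x+y)/2,np.linalg.norm(x-y)
def quat(psi):   # tool down; fingers close along psi+90 deg
    c=[]
    for k in(0,np.pi):
        q=(R.from_euler("z",psi+k)*R.from_euler("x",np.pi)).as_quat(); c.append(q)
    return c
def hover(x,y,z,psi):
    q0=get_obs()["qpos"]; best=None
    for q in quat(psi):
        j=bot.ik([x,y,z],q)
        if j is not None:
            c=np.abs(np.array(j)-q0).max()
            if abs(j[5])<2.9 and(best is None or c<best[0]): best=(c,q)
    bot.reach([x,y,z],best[1])
TR={"bush":(.605,.0978,-3.55),"nut":(.6301,-.2743,-8.05),"gear":(.6217,.2797,9.75),"flange":(.6252,-.1235,12.3)}
def pick(x,y,z,psi,width,force,pre):
    jaws.move_gripper(pre); hover(x,y,z+.06,psi)
    hit=bot.line_to([x,y,z],vel=.1,max_force=12)
    jaws.move_gripper(width-.012,force); o=get_obs()
    print("grip",hit,o["opening"],o["finger_force"],o["tcp_pos"])
    bot.line_to([x,y,.22],vel=.12); o=get_obs(); print("lift",o["opening"],o["contact_force"],o["time_s"])
def place(n,hold,pre):  # hold: TCP height above part's underside
    x,y,t=TR[n]; hover(x,y,.22,np.radians(t))
    bot.line_to([x,y,hold+.012],vel=.12)
    hit=bot.line_to([x,y,hold+.001],vel=.02,max_force=4)
    o=get_obs(); print("down",hit,o["tcp_pos"]-[0,0,hold],o["opening"])
    jaws.move_gripper(pre); bot.line_to([x,y,.22],vel=.15); print("t",get_obs()["time_s"])
E
python3 - <<'E'
from h import *
np.set_printoptions(precision=4,suppress=True)
s=cam("scene");t=cam("top")
a=[209.2,196.2];b=[285.8,215.3]
print(tri(s,a,t,b),at_z(s,a,.102),at_z(t,b,.102),at_z(t,[280.8,217.5],.012))
for px in ([209.,219.],[287,216]): pass
E
```

```text
(array([ 0.4741, -0.0807,  0.1022]), np.float64(0.0020762576901653825)) [[ 0.4734 -0.0815  0.102 ]] [[ 0.4747 -0.0799  0.102 ]] [[ 0.475  -0.0788  0.012 ]]
```

```bash
cat > look.py <<'E'
from h import *
import sys
np.set_printoptions(precision=4,suppress=True)
def look(tag):
    s=cam("scene");t=cam("top")
    # stack crops and whole views in one sheet
    a=cv2.resize(s["image"][180:245,180:250],(390,362),interpolation=cv2.INTER_CUBIC)
    b=cv2.resize(t["image"][190:245,250:315],(390,330),interpolation=cv2.INTER_CUBIC)
    b=cv2.copyMakeBorder(b,0,32,0,0,0)
    c=cv2.resize(t["image"][75:190,80:410],(780,232),interpolation=cv2.INTER_AREA)
    cv2.imwrite(f"pics/{tag}.png",np.vstack([np.hstack([a,b]),c[:,:,:]])[:,:,::-1])
E
python3 - <<'E'
from look import *
pick(.474,-.0807,.083,0,.022,25,.060)
place("bush",.083-.074,.050)
hover(.45,.40,.25,0)
look("l1"); print(get_obs()["time_s"])
E
```

```text
grip False 0.021765528436775698 25.0004643201828 [ 0.4741 -0.0807  0.0831]
lift 0.021229751978712845 [ 0.6708  0.1534 -1.4559] 7.0333
down True [0.605  0.0978 0.0031] 0.020751255110543692
t 12.3333
13.7167
```

View pics/l1.png

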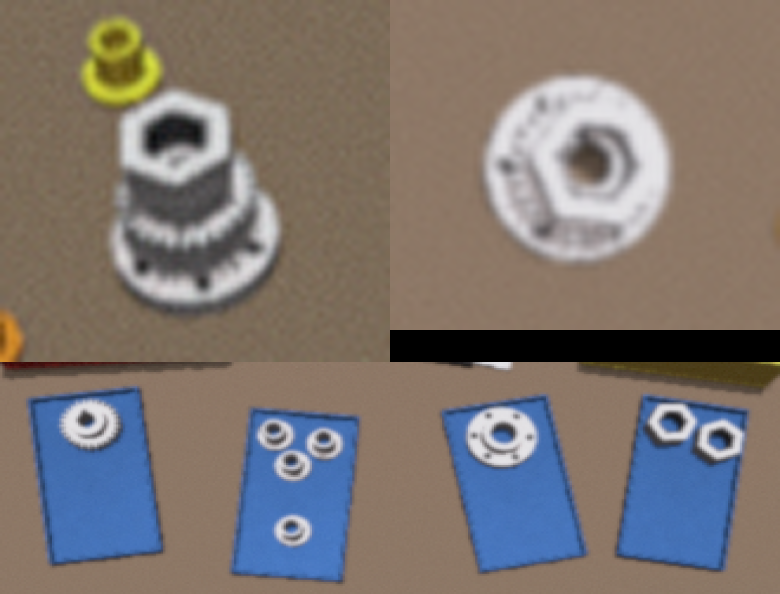

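The bush stands upright in its half, at sheet pixel (292,530). The nut is exposed: its top-face corners in the scene crop are about (173,90), (228,107), (232,155), (178,185), (121,166) and (120,113).

Run:
```python
from look import *
s=cam("scene");t=cam("top")
v=np.array([(173,90),(228,107),(232,155),(178,185),(121,166),(120,113)])/5.57+180-.4
w=at_z(s,v,.074)[:,:2]; c=w.mean(0); d=w-c
print(c,np.linalg.norm(d,axis=1),np.degrees(np.arctan2(d[:,1],d[:,0]))%60)
print("angles mean",np.degrees(np.angle(np.mean(np.exp(6j*np.arctan2(d[:,1],d[:,0])))))/6)
# top hole, white blob of nut top
h=np.array([[(590-390)/6+250-.4,160/6+190-.4]])
print(at_z(t,h,.074))
C=cloud(t);q=C[195:240,260:310].reshape(-1,3);k=q[(q[:,2]>.066)&(q[:,2]<.082)];print(len(k),(k.min(0)+k.max(0))/2,np.median(k,0))
u=at_z(s,[[176/5.57+179.6,136/5.57+179.6]],.074);print(u)
pu,e=tri(s,[176/5.57+179.6,136/5.57+179.6],t,h[0]);print("tri",pu,e)
```

```text
[ 0.4722 -0.0797] [0.0237 0.0242 0.0249 0.0248 0.0247 0.0257] [24.8074 23.7209 23.56   24.8645 24.8378 20.1647]
angles mean 23.67081446617573
[[ 0.4743 -0.077   0.074 ]]
241 [ 0.474  -0.0784  0.0733] [ 0.4745 -0.079   0.074 ]
[[ 0.4726 -0.0797  0.074 ]]
tri [ 0.4734 -0.0784  0.0739] 0.00314712156425914
```

Run:
```python
from look import *
pick(.4734,-.0787,.0555,np.radians(23.7),.041,35,.075)
place("nut",.0555-.052,.064)
hover(.45,.40,.25,0)
look("l2"); print(get_obs()["time_s"])
```

```text
grip False 0.041038024236431714 35.000892877578735 [ 0.4736 -0.0788  0.0557]
lift 0.040866823967063266 [-0.0288 -0.0974 -2.2417] 19.05
down True [ 0.6301 -0.2743  0.0032] 0.040703228035121455
t 24.45
27.025
```

View pics/l2.png

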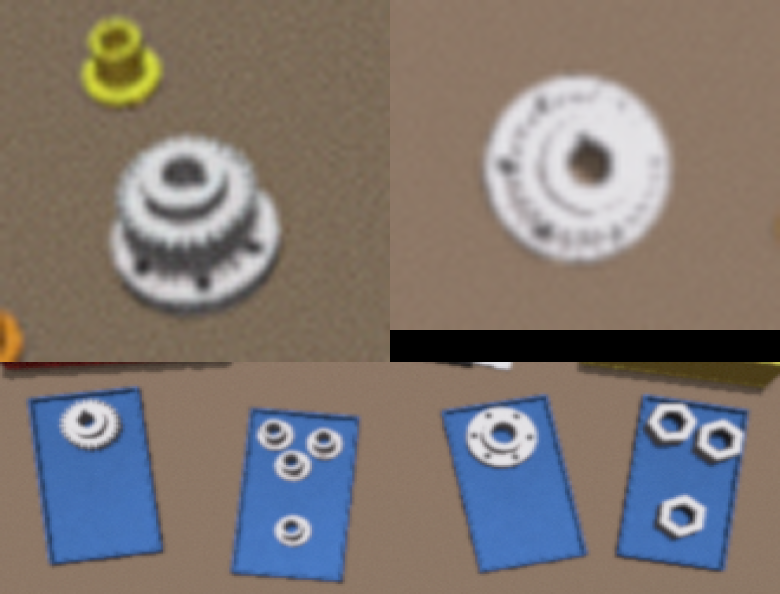

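The nut lies flat in the middle of its half, at sheet pixel (682,516). The gear bore is at crop pixels (183,171) in the scene view and (589,162) in the top view.

Run:
```python
from look import *
s=cam("scene");t=cam("top")
c,e=tri(s,[183/5.57+179.6,171/5.57+179.6],t,[199/6+249.6,162/6+189.6]); print(c,e)
assert abs(c[2]-.052)<.005 and np.hypot(c[0]-.4735,c[1]+.079)<.006
pick(c[0],c[1],.0425,0,.034,40,.066)
place("gear",.0425-.026,.054)
hover(.45,.40,.25,0)
look("l3"); print(get_obs()["time_s"])
```

```text
[ 0.4743 -0.0795  0.0536] 0.0015860549021262066
grip False 0.0324946493252323 40.00126004219055 [ 0.4744 -0.0796  0.0427]
lift 0.03244446763796547 [ 0.8457  0.2852 -1.984 ] 32.1833
down True [0.6217 0.2797 0.0033] 0.032610050924346295
t 37.8333
38.7917
```

View pics/l3.png

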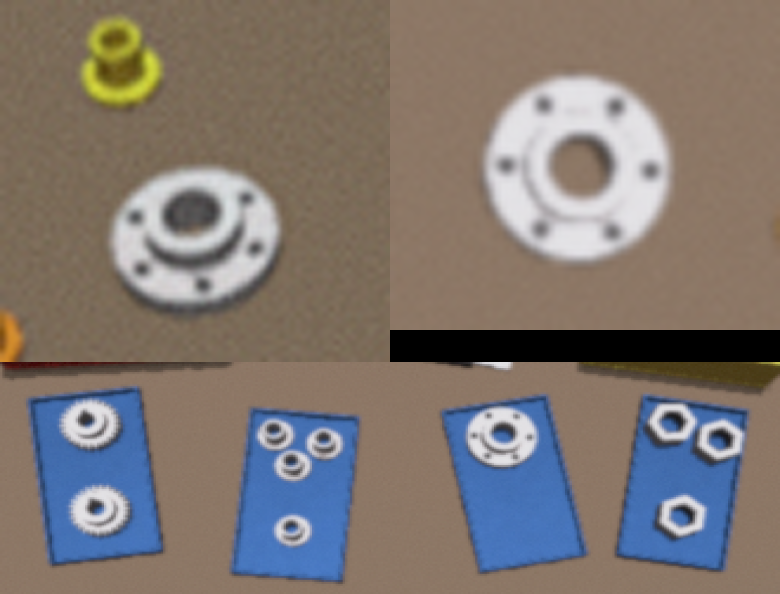

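The gear stands flat at sheet pixel (99,510). The flange bore is at crop pixels (191,211) in the scene view and (582,166) in the top view.

Run:
```python
from look import *
s=cam("scene");t=cam("top")
c,e=tri(s,[191/5.57+179.6,211/5.57+179.6],t,[192/6+249.6,166/6+189.6]); print(c,e)
assert abs(c[2]-.026)<.005 and np.hypot(c[0]-.4743,c[1]+.079)<.006
pick(c[0],c[1],.0145,0,.040,50,.066)
place("flange",.0145,.060)
hover(.45,.40,.25,0)
look("l4"); print(get_obs()["time_s"]); save(cam("scene"),"s4.png")
```

```text
[ 0.4744 -0.0795  0.0276] 0.001132343400072028
grip False 0.03851649525098008 50.0023752450943 [ 0.4746 -0.0795  0.0148]
lift 0.038463417906497425 [ 0.3165  0.3763 -3.3024] 44.275
down True [ 0.6252 -0.1235  0.0034] 0.03840330546667066
t 49.1667
51.2583
```

View pics/l4.png

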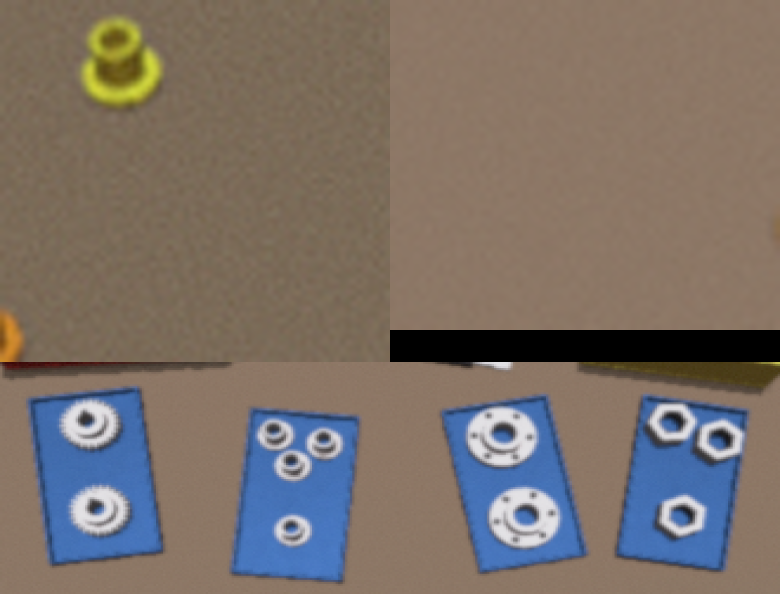

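View pics/s4.png

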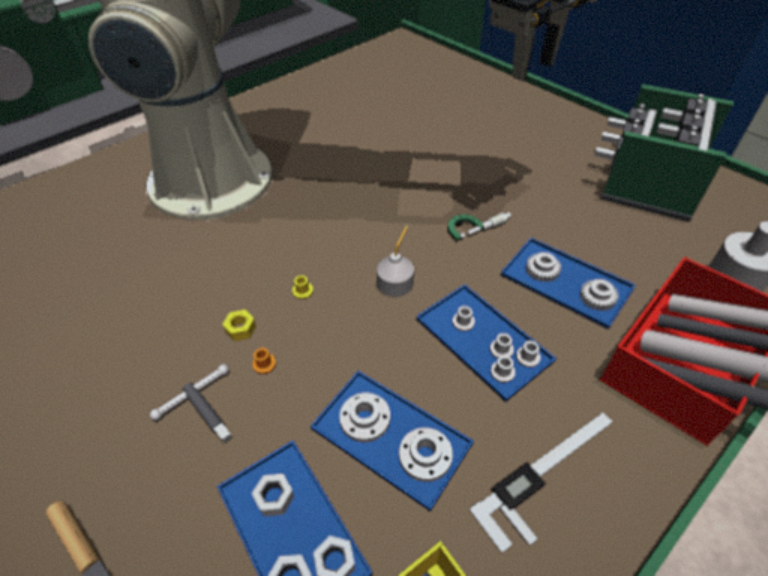

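All four parts stand flat and centred in their trays: gear (363,177), bush (309,211), flange (243,277) and nut (181,328) in the scene picture. The micrometer is unmoved and the arm is clear.

```bash
python3 -c "
from workcell import bot
print(bot.hand_in())"
```

```text
the job is handed in; nothing more can be done
None
```

The stack is taken apart from the top down; bush, nut, gear and flange each stand upright and flat in the middle of the empty half of their own tray, the micrometer is where it was, and I handed the job in at about 51 s.

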